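Turn and stack the bead tray over the pendant tray

ROBOT

A 6-joint arm with a two-finger parallel gripper is mounted at the origin on the work surface. World frame = base frame: x ahead of the robot, y to its left, z up, the work surface at z = 0. Lengths are in mm, angles in degrees, forces in N, time in s.
With the tool pointing down it reaches from about 300 to 850 mm from the base axis. Payload 4.2 kg.
Tool frame: the origin (TCP) lies on the centre line of the jaws, within the pads' length; the fingertips stand 14 mm ahead of it and the grasp point (between the pads) lies 5 mm behind it; z points along the fingers, y is the line along which they close (so a half turn about z gives the same grasp; the last joint's range is limited). The gripper opens to 91 mm and grips with 3 to 60 N. Pads are 32 mm wide; open, the fingers measure 118 mm over their backs; the gripper's body (76 mm by 178 mm) begins 60 mm behind the grasp point.
Start: joints at [62.166, 18.312, 89.639, -0, 72.044, -1.146], TCP at [258.258, 513.755, 227.976] pointing down, gripper open.
Joint ranges: [-177.97, 177.97], [-48.28, 115.42], [12.27, 149.76], [-77.06, 257.06], [2.81, 150.46], [-146.56, 146.56]. Speed limits (degrees/s): [147.25, 147.25, 180, 180, 180, 180].

INTERFACE

Orientations are given as [roll, pitch, yaw] about the fixed x, y, z axes, in that order (R = Rz(yaw) Ry(pitch) Rx(roll)).
In Python, from workcell import env gives the robot as it stands.
- The arm moves only by the tool arm_command, never from a script. Its argument "motion" is a list of rows, each an object with "offset": the shift along the tool's x, y, z in m, a list of three; "spin": the turn about the tool's z in rad. In form: [{"offset": [tx, ty, tz], "spin": spin}, ...]. A call has 1 to 5 rows; each row shifts and turns the commanded pose from where the row before left it, along the tool's axes as they then stand; what a row does not reach is not made up. A row lasts 1/8 s, in which the tool goes at most 62.5 mm and 10.7 degrees, less where a joint would pass 70% of its speed; a pose out of reach is approached as far as the arm can. A call with a gripper value outside its range is refused whole. "jaw" is the finger opening in m, from 0 to 0.0912, set as the call begins (left out, the last holds). The fingers move at their own pace and stop on an object; "newtons" is the grip in N (left out, the last holds). Time passes only in rows, so rows that do not move let the fingers close. It gives the time, the measured TCP pose, the force, the opening and the grip force at its end, in the units of the state.
- env.state(): the state, without advancing time (a new reading comes with each control period).
- env.grab_frame(name): name is "side" or "top"; returns (picture, depth): 480x640x3 uint8, blue, green, red; 480x640 float32, mm along the optical axis (not along the pixel's ray), 0 where there is no reading.
- env.camera_model(name): a dict with "fx", "fy", "cx", "cy" (pixels), "eye" and "rotation" of the camera in the world. Camera axes: x right, y down, z forward; pixel columns grow to the right and rows downward; lengths in mm; the calibration is good to about 2 mm. A picture is of the moment at which its call begins. camera_model takes no time and is no camera call.
- env.job_done(): hands the job in; it is judged then, once.
Trained networks look in the newest picture that a camera, given by its name, has taken for a name from the list of things; names that differ only in an ending like _2 or _b are one class to them, and where a whole thing is asked for, a point or a joint stands for the part that bears it (a point fixed in the world has none). Each returns a list of dicts, best first, with "score" (0 to 1); they miss things now and then, are a little off and sometimes report something else, mostly with a low value. They report only what shows in the picture. A call takes as long as a camera call. They do not tell look-alikes from the thing itself.
- env.boxes_of(camera, target): "bbox" ([left, top, right, bottom] in pixels, round what is visible of it).
- env.pinpoint(camera, target): "location" ([column, row] in pixels: a listed point, or the origin of a listed thing).
The state is a dict: "time_s": time; "qpos": joint angles; "qvel": joint speeds; "effort": joint torques, N m; "ee_pos": TCP position; "ee_rot": TCP orientation; "force": force on the tool from outside, world axes, zero at the start; "torque": the same for the moment, N m; "gripper_width": finger opening in mm; "gripper_force": force on a finger pad.
Only numpy, scipy, OpenCV 4.12 (cv2) and the standard library are available. Lean on these libraries where they do the work, as an engineer would, in place of code of your own. Each camera call takes 0.05 s, during which the arm holds its last target. There are 200 camera calls.

TASK

Two of the grey bead trays are the same long kind, and one of them holds finished pendants on a card. Pick up the empty long tray, turn it so that its tab points to the opposite end from the pendant tray's tab (facing the same way it would sink in and nest), and set it squarely and level on top of the pendant tray so that it stands stacked clear of the pendants. Leave the pendant tray and the short tray standing where they are.

Things in the scene. Friction and masses are not known exactly. Their poses are not given: they have to be found in the camera images.
- tray_empty: Empty grey tray to move, 110 g, on the table. 140 mm long (x), 64 wide (y), 45 high; floor 116 x 32. Origin: centre of underside, x towards its tab (18 mm long, 24 wide, at rim height, +x end only). Rim: upright band, z 33 to 45 mm, unbroken at x -20 to 44: grip across the width at x = 0. Slots in the long sides at x = 52 and -28 mm, ribs below them, rib undersides at z = 8. Starts askew.
- tray_full: Same tray in every size, 320 g, loose on the table, holding a card with two 22 mm pendants (11 mm high). Origin: centre of underside, x towards its tab. A tray put on it with tabs at the same end nests, its underside only 13 mm above this one's. Tabs at different ends: its ribs land on the rim, it stands level, underside 37 mm up, floor 8 mm into the mouth with 6 mm play each way.
- tray_short: Bystander: an empty grey tray of the same make, 100 mm long (x), 64 wide, 45 high, 80 g, with an 18 mm tab at its +x end; too short to stack on the long ones. Origin: centre of its underside.
Not all that is in view belongs to the job. What is shaped like the tray_full but purple is not meant.

How it is judged (in metres and radians):
At the end, for the whole second after the job is handed in: The empty long tray is at rest, level (within 5 degrees), on top of the pendant tray, which stands flat on the table: centres within 12 mm seen from above, long axes within 11 degrees, and the upper underside 32 to 41 mm above the lower one (stacked at 37; nested it would be at 13) (horizontal distance between tray_empty and tray_full below 0.012 m and angle between the x axis of tray_empty and the x axis of tray_full, either way round below 0.2 rad and z of tray_empty in the frame of tray_full between 0.032 and 0.041 m and angle between each of tray_empty, tray_full's own z axis and vertical below 0.09 rad and height (world z) of tray_full below 0.008 m and linear speed of tray_empty below 0.02 m/s); the robot touches nothing.
It fails at once if the pendant tray is shifted by more than 35 mm (distance of tray_full from where it was at the start of the episode above 0.035 m).
It fails at once if the short tray is shifted by more than 25 mm (distance of tray_short from where it was at the start of the episode above 0.025 m).
It also fails if it takes over 40 s, if anything falls off the work surface, if the arm or the gripper's body presses on something with over 40 N, if the wrist force passes 120 N, or if a joint passes its speed limit or range.

## Working session

There is one attempt and no reset: what is moved stays moved. The work goes in short steps, Python scripts to look and compute and a tool call to move; the robot and the scene stay as the last step left them, time stands still between calls to the robot, and variables do not carry over. Pictures are saved under pics/ and viewed, at most 10 in all, crops included, and the job is handed in when it is done.

Besides the shell and the picture viewer there is one more tool, called after "Emit:" as name(argument=value, ...) on one line, values as JSON. arm_command: Moves the arm, as the interface text tells. Its arguments: {"type":"object","properties":{"motion":{"type":"array"},"jaw":{"type":"number"},"newtons":{"type":"number"}},"required":["motion"]}

```bash
mkdir -p pics && cat > h.py <<'E'
import numpy as np, cv2
from workcell import env
def cam(n):
    c=env.camera_model(n); return c,np.array(c["rotation"],float).reshape(3,3),np.array(c["eye"],float)
def cloud(n,d):
    c,R,e=cam(n); v,u=np.mgrid[0:480,0:640]
    P=np.stack([(u-c["cx"])/c["fx"]*d,(v-c["cy"])/c["fy"]*d,d],-1)
    return P@R.T+e
def proj(n,p):
    c,R,e=cam(n); q=R.T@(np.array(p,float)-e); return [round(c["fx"]*q[0]/q[2]+c["cx"]),round(c["fy"]*q[1]/q[2]+c["cy"])]
E
python3 - <<'E'
from h import *
for n in("top","side"):
    p,d=env.grab_frame(n); cv2.imwrite(f"pics/{n}0.png",p); np.savez(f"{n}0.npz",p=p,d=d)
    print(n,{k:np.round(v,3).tolist() for k,v in env.camera_model(n).items()})
    for t in("tray_empty","tray_full","tray_short"):
        print(t,[(np.round(b["bbox"]).tolist(),round(b["score"],2)) for b in env.boxes_of(n,t)][:4],[(np.round(b["location"]).tolist(),round(b["score"],2)) for b in env.pinpoint(n,t)][:4])
print(env.state())
E
```

```text
top {'fx': 548.598, 'fy': 548.598, 'cx': 322.725, 'cy': 244.733, 'eye': [290.188, 5.301, 1113.785], 'rotation': [-175.287, -0.439, -90.242]}
tray_empty [([132.0, 155.0, 218.0, 211.0], 0.55)] [([181.0, 185.0], 0.97), ([419.0, 194.0], 0.49)]
tray_full [([288.0, 101.0, 340.0, 181.0], 0.84), ([447.0, 298.0, 513.0, 382.0], 0.79), ([153.0, 289.0, 232.0, 346.0], 0.57)] [([201.0, 316.0], 0.86), ([314.0, 151.0], 0.59)]
tray_short [([400.0, 161.0, 450.0, 221.0], 0.77)] [([421.0, 194.0], 0.79)]
side {'fx': 444.467, 'fy': 444.467, 'cx': 319.308, 'cy': 238.123, 'eye': [-14.36, -507.915, 463.696], 'rotation': [-123.147, 0.8, -40.553]}
tray_empty [] [([269.0, 188.0], 0.88)]
tray_full [([348.0, 181.0, 411.0, 234.0], 0.82), ([298.0, 357.0, 384.0, 480.0], 0.81), ([128.0, 202.0, 208.0, 242.0], 0.75)] [([344.0, 446.0], 0.97), ([378.0, 216.0], 0.69), ([170.0, 233.0], 0.62)]
tray_short [([413.0, 248.0, 465.0, 310.0], 0.58)] [([438.0, 290.0], 0.86)]
{'time_s': 0.7, 'qpos': array([ 6.21648197e+01,  1.83099083e+01,  8.96391079e+01,  3.35788967e-04,
        7.20434096e+01, -1.14628527e+00]), 'qvel': array([ 0.0182667 ,  0.02341198, -0.01013811,  0.00803728, -0.01275748,
        0.03487829]), 'effort': array([-3.36137264e-04, -4.12234104e+01, -2.32194221e+01,  7.28681870e-02,
        3.77825077e-02, -1.32548172e-05]), 'ee_pos': array([258.2667218 , 513.75104564, 227.99517777]), 'ee_rot': array([ 1.79992421e+02, -1.67860629e-04,  1.53311001e+02]), 'force': array([-0.78136248,  0.57422383, -0.90582086]), 'torque': array([-0.01249377, -0.02805768,  0.07441011]), 'gripper_force': 0.0, 'gripper_width': 91.3804741005508}
```

View pics/top0.png

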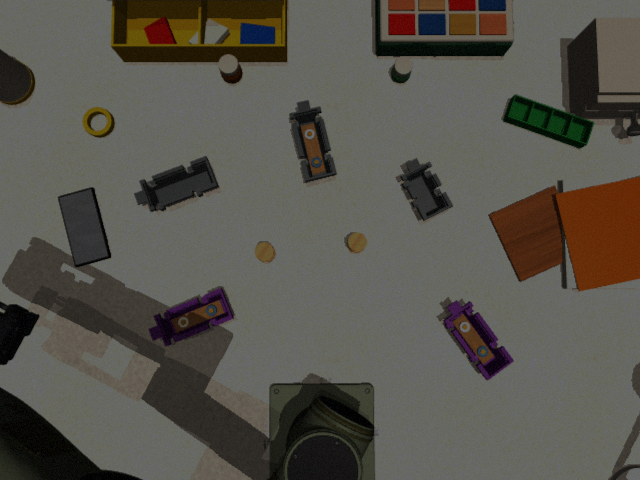

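View pics/side0.png

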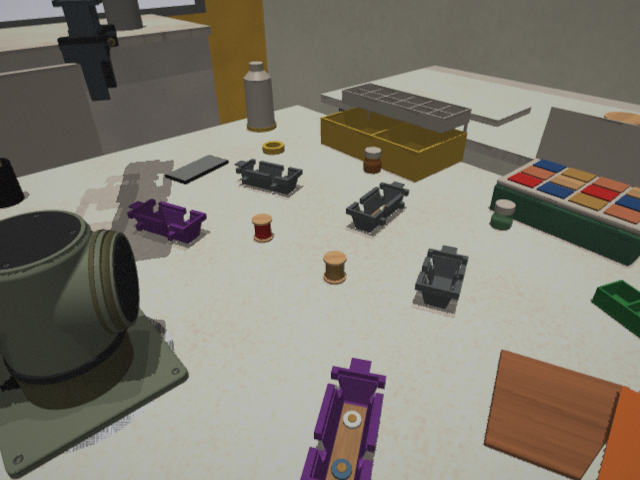

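The top view shows the grey trays. The long empty one is at (180,185) with its tab left at (140,198). The pendant tray is at (313,143) with its tab up at (305,105), and the short tray is at (424,190).

Look-alikes are the purple pendant trays at (190,317) and (475,340), the short grey tray, and the black slab at (84,227). I choose the grey ones at (180,185) and (313,143), and will check them in a crop.

```bash
python3 - <<'E'
s=open('h.py').read()
s=s.replace('import numpy as np, cv2','import numpy as np, cv2\nfrom scipy.spatial.transform import Rotation as Ro')
s=s.replace('np.array(c["rotation"],float).reshape(3,3)','Ro.from_euler("xyz",c["rotation"],degrees=True).as_matrix()')
s+='''
def measure(n,p,d,xy,rad=115,z0=33,z1=60):
    """rim blob near xy -> centre, yaw of tab axis, rim height"""
    P=cloud(n,d); q=P-np.array([*xy,0])
    m=(d>0)&(np.hypot(q[...,0],q[...,1])<rad)&(P[...,2]>z0)&(P[...,2]<z1)
    X=P[m]; 
    return X
def fit(X,L=140,tab=18,W=64):
    """fit tray outline (body rect + tab) to rim points"""
    from scipy.optimize import minimize
    xy=X[:,:2]; best=None
    # sym outline score: mean distance outside + extents pull
    (c,wh,a)=cv2.minAreaRect(xy.astype(np.float32))
    if wh[0]<wh[1]: a+=90; wh=wh[::-1]
    u=np.array([np.cos(np.radians(a)),np.sin(np.radians(a))]); w=np.array([-u[1],u[0]])
    s=(xy-c)@u; t=(xy-c)@w; h=wh[0]/2
    # tab end: narrow spread
    e1=np.ptp(t[s>h-14]); e2=np.ptp(t[s<-h+14])
    if e2<e1: u=-u
    cen=np.array(c)-u*tab/2
    return cen,np.degrees(np.arctan2(u[1],u[0])),wh,(e1,e2)
'''
open('h.py','w').write(s)
E
python3 - <<'E'
from h import *
for n in("top","side"):
    f=np.load(f"{n}0.npz"); p,d=f["p"],f["d"]; 
    P=cloud(n,d)
    if n=="top": g={k:P[v,u,:2] for k,(u,v) in dict(empty=(180,185),full=(313,143),short=(424,190)).items()}
    for k,c in g.items():
        X=measure(n,p,d,c); 
        print(n,k,len(X),"zq",np.round(np.percentile(X[:,2],[50,80,95]),1),[np.round(x,1) for x in fit(X)])
p=np.load("top0.npz")["p"]; c=cv2.resize(p[90:230,120:460],None,fx=2.3,fy=2.3,interpolation=cv2.INTER_CUBIC)
c=cv2.convertScaleAbs(c,alpha=2); cv2.imwrite("pics/crop0.png",c)
E
```

```text
top empty 972 zq [43.1 45.5 47.2] [array([502. , 282.6]), np.float64(110.4), array([159.3,  65.8]), array([24.1, 64.5])]
top full 900 zq [43.5 45.5 47. ] [array([581.9,  16.7]), np.float64(13.3), array([159.7,  64.3]), array([23.1, 63.7])]
top short 685 zq [43.3 45.2 46.8] [array([ 485.7, -208.5]), np.float64(26.5), array([117.5,  65.9]), array([24.6, 64.9])]
side empty 715 zq [40.7 43.7 44.8] [array([500. , 278.8]), np.float64(110.3), array([159.7,  68.9]), array([25.3, 66.9])]
side full 891 zq [41.4 44.3 45.2] [array([578.9,  13.7]), np.float64(13.2), array([160.3,  65.8]), array([25.6, 64.4])]
side short 1167 zq [42.6 44.6 45.4] [array([ 483.3, -211.1]), np.float64(26.6), array([121. ,  64.1]), array([23.9, 63.9])]
```

View pics/crop0.png

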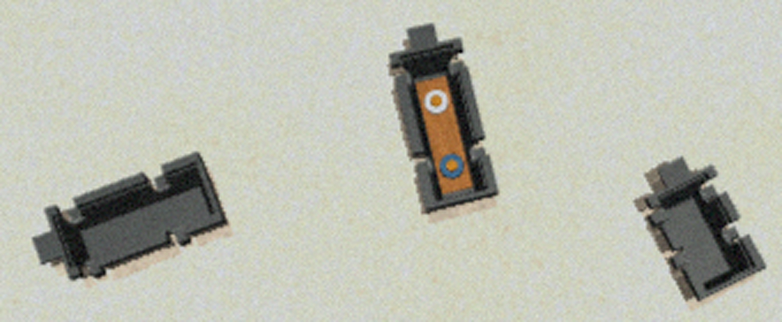

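The crop confirms it: the left tray is long and empty with its tab lower left, the middle one holds the card and two pendants with its tab up, and the right one is short. The two views agree on empty ≈ (501, 281) yaw 110.4, full ≈ (580.5, 15) yaw 13.2, and rim at about 45 mm.

Emit:
arm_command(motion=[{"offset": [-0.05,-0.015,0],"spin": 0},{"offset": [-0.055,-0.017,0],"spin": 0},{"offset": [-0.055,-0.017,0],"spin": 0},{"offset": [-0.055,-0.017,0],"spin": 0},{"offset": [-0.055,-0.017,0],"spin": 0}], jaw=0.0912)

```text
time_s: 1.32
ee_pos: [463.4, 317.0, 228.2]
ee_rot: [180.0, 0.0, 153.3]
force: [1.7, 1.2, 0.2]
gripper_width: 91.1
gripper_force: 0.0
```

Emit:
arm_command(motion=[{"offset": [-0.05,-0.016,0],"spin": 0.15},{"offset": [0,0,0],"spin": 0.15},{"offset": [0,0,0],"spin": 0.15},{"offset": [0,0,0],"spin": 0.15},{"offset": [0,0,0],"spin": 0.15}])

```text
time_s: 1.95
ee_pos: [499.8, 281.5, 227.9]
ee_rot: [180.0, -0.0, 110.0]
force: [0.5, -1.2, 0.5]
gripper_width: 91.3
gripper_force: 0.0
```

Emit:
arm_command(motion=[{"offset": [0,0,0],"spin": 0},{"offset": [0,0,0],"spin": 0}])

```text
time_s: 2.2
ee_pos: [499.7, 281.6, 228.0]
ee_rot: [180.0, -0.0, 110.5]
force: [-0.9, 0.1, 0.1]
gripper_width: 90.9
gripper_force: 0.0
```

```bash
cat >> h.py <<'E'
def delta(x,y,z,yaw):
    s=env.state(); p=np.array(s["ee_pos"]); r=Ro.from_euler("xyz",s["ee_rot"],degrees=True)
    print("t",round(s["time_s"],2),"pos",p.round(1),"rot",np.round(s["ee_rot"],2),"w",round(s["gripper_width"],1),"F",np.round(s["force"],1))
    print("tool offset mm",r.inv().apply(np.array([x,y,z])-p).round(1),"spin rad",round(-np.radians((yaw-s["ee_rot"][2]+180)%360-180),3))
E
python3 -c "
from h import *
delta(501,280.7,34,110.4)"
```

```text
t 2.2 pos [499.7 281.6 228. ] rot [180.    -0.   110.46] w 90.9 F [-0.9  0.1  0.1]
tool offset mm [ -1.3   0.9 194. ] spin rad 0.001
```

Emit:
arm_command(motion=[{"offset": [-0.001,0.001,0.05],"spin": 0},{"offset": [0,0,0.05],"spin": 0},{"offset": [0,0,0.045],"spin": 0},{"offset": [0,0,0],"spin": 0}])

```text
time_s: 2.7
ee_pos: [498.7, 279.8, 80.0]
ee_rot: [-179.5, 0.1, 110.4]
force: [-0.1, -0.9, -0.0]
gripper_width: 91.2
gripper_force: 0.0
```

```bash
python3 - <<'E'
from h import *
p,d=env.grab_frame("side"); delta(501,280.7,34,110.4)
c=cv2.resize(p[90:230,170:370],None,fx=3,fy=3); cv2.imwrite("pics/s1.png",c)
E
```

```text
t 2.75 pos [500.6 280.8  82.5] rot [-1.7987e+02  1.0000e-02  1.1039e+02] w 91.2 F [1.1 0.2 0.5]
tool offset mm [-0.2  0.4 48.5] spin rad -0.0
```

View pics/s1.png

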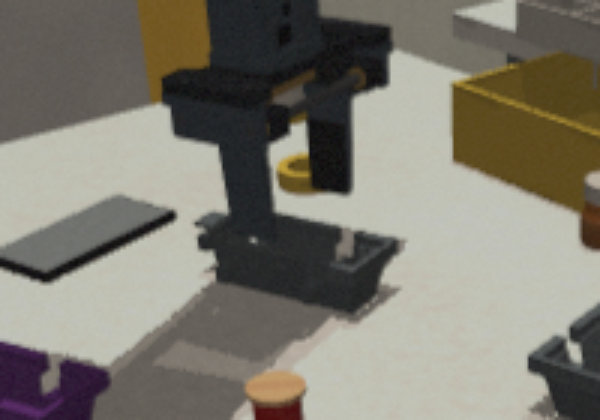

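The fingers straddle the tray's long sides at mid-length: near finger at (245,190), far finger at (330,155). Next: descend and grip.

Emit:
arm_command(motion=[{"offset": [0,0,0.024],"spin": 0},{"offset": [0,0,0.024],"spin": 0},{"offset": [0,0,0],"spin": 0},{"offset": [0,0,0],"spin": 0}])

```text
time_s: 3.25
ee_pos: [502.5, 281.8, 37.2]
ee_rot: [179.8, -0.0, 110.4]
force: [-0.8, 0.8, 0.1]
gripper_width: 91.5
gripper_force: 0.0
```

Emit:
arm_command(motion=[{"offset": [0,0,0],"spin": 0},{"offset": [0,0,0],"spin": 0},{"offset": [0,0,0],"spin": 0},{"offset": [0,0,0],"spin": 0},{"offset": [0,0,0],"spin": 0}], jaw=0.05, newtons=15)

```text
time_s: 3.88
ee_pos: [501.1, 281.1, 35.3]
ee_rot: [180.0, -0.0, 110.3]
force: [-1.7, -0.7, 4.0]
gripper_width: 63.8
gripper_force: 15.0
```

Emit:
arm_command(motion=[{"offset": [0,0,0],"spin": 0},{"offset": [0,0,0],"spin": 0},{"offset": [0,0,0],"spin": 0}])

```text
time_s: 4.25
ee_pos: [501.1, 281.1, 35.3]
ee_rot: [180.0, -0.0, 110.3]
force: [-1.3, -0.7, 6.0]
gripper_width: 63.9
gripper_force: 15.0
```

Emit:
arm_command(motion=[{"offset": [0,0,-0.01],"spin": 0},{"offset": [0,0,-0.025],"spin": 0},{"offset": [0,0,-0.04],"spin": 0},{"offset": [0,0,-0.04],"spin": 0},{"offset": [0,0,-0.025],"spin": 0}])

```text
time_s: 4.88
ee_pos: [501.5, 281.2, 177.2]
ee_rot: [179.8, -0.0, 110.3]
force: [0.2, -0.3, -1.2]
gripper_width: 64.1
gripper_force: 15.0
```

Emit:
arm_command(motion=[{"offset": [0,0,0],"spin": -0.145},{"offset": [0,0,0],"spin": -0.145},{"offset": [0,0,0],"spin": -0.145},{"offset": [0,0,0],"spin": -0.145},{"offset": [0,0,0],"spin": -0.145}])

```text
time_s: 5.5
ee_pos: [500.8, 280.9, 174.9]
ee_rot: [-180.0, -0.0, 152.2]
force: [0.4, -0.0, -0.7]
gripper_width: 64.0
gripper_force: 15.0
```

Emit:
arm_command(motion=[{"offset": [0,0,0],"spin": -0.145},{"offset": [0,0,0],"spin": -0.145},{"offset": [0,0,0],"spin": -0.145},{"offset": [0,0,0],"spin": -0.145},{"offset": [0,0,0],"spin": -0.142}])

```text
time_s: 6.12
ee_pos: [500.8, 280.9, 174.9]
ee_rot: [-180.0, -0.0, -166.5]
force: [-0.9, 0.2, -1.6]
gripper_width: 63.6
gripper_force: 15.0
```

Emit:
arm_command(motion=[{"offset": [0,0,0],"spin": 0},{"offset": [0,0,0],"spin": 0}])

```text
time_s: 6.38
ee_pos: [500.9, 281.0, 174.9]
ee_rot: [180.0, -0.0, -166.9]
force: [0.2, 0.2, -1.0]
gripper_width: 63.9
gripper_force: 15.0
```

```bash
python3 -c "
from h import *
delta(580.4,15.2,170,193.2)"
```

```text
t 6.38 pos [500.9 281.  174.9] rot [ 1.8000e+02 -1.0000e-02 -1.6687e+02] w 63.9 F [ 0.2  0.2 -1. ]
tool offset mm [ -17.  -276.9    4.9] spin rad -0.001
```

Emit:
arm_command(motion=[{"offset": [-0.003,-0.05,0],"spin": 0},{"offset": [-0.0035,-0.057,0],"spin": 0},{"offset": [-0.0035,-0.057,0],"spin": 0},{"offset": [-0.0035,-0.057,0],"spin": 0},{"offset": [-0.0035,-0.056,0],"spin": 0}])

```text
time_s: 7.0
ee_pos: [581.4, 13.4, 175.1]
ee_rot: [180.0, 0.0, -166.9]
force: [1.7, 0.9, -0.9]
gripper_width: 64.1
gripper_force: 15.0
```

Emit:
arm_command(motion=[{"offset": [0,0,0],"spin": 0},{"offset": [0,0,0.02],"spin": 0},{"offset": [0,0,0.02],"spin": 0},{"offset": [0,0,0],"spin": 0},{"offset": [0,0,0],"spin": 0}])

```text
time_s: 7.62
ee_pos: [581.4, 15.9, 135.7]
ee_rot: [-180.0, 0.1, -166.7]
force: [0.5, 0.0, -0.5]
gripper_width: 63.8
gripper_force: 15.0
```

```bash
python3 - <<'E'
from h import *
delta(580.4,15.2,71,193.2)
for n in("side","top"):
    p,d=env.grab_frame(n); np.savez(f"{n}2.npz",p=p,d=d)
    P=cloud(n,d); c=np.array([580,15.])
    a=np.radians(13.2); u=np.array([np.cos(a),np.sin(a)]); w=np.array([-u[1],u[0]])
    q=P[...,:2]-c; s=q@u; t=q@w; z=P[...,2]
    for nm,lo,hi in(("lower rim",35,55),("upper rim",125,150)):
        for end,k in(("-",-1),("+",1)):
            # end bands along tray axis, excludes fingers
            m=(d>0)&(z>lo)&(z<hi)&(s*k>30)&(s*k<110)&(abs(t)<50)
            if m.sum()<20: print(n,nm,end,m.sum()); continue
            print(n,nm,end,m.sum(),"s",np.percentile(s[m],[1,99]).round(1),"t",np.percentile(t[m],[1,99]).round(1),"z95",np.percentile(z[m],[90,97]).round(1))
    if n=="side": cv2.imwrite("pics/s2.png",cv2.resize(p[60:260,270:530],None,fx=3,fy=3))
E
```

```text
t 7.62 pos [581.4  15.9 135.7] rot [-1.8000e+02  7.0000e-02 -1.6673e+02] w 63.8 F [ 0.5  0.  -0.5]
tool offset mm [ 1.2 -0.5 64.7] spin rad 0.001
side lower rim - 291 s [-72.4 -36.6] t [-33.4  31. ] z95 [44.7 45.2]
side lower rim + 264 s [31.  86.1] t [-32.7  30.5] z95 [45.  45.5]
side upper rim - 447 s [-88.8 -30.2] t [-33.9  30.5] z95 [144.9 145.4]
side upper rim + 259 s [34.6 70. ] t [-33.5  30.9] z95 [144.8 145.3]
top lower rim - 0
top lower rim + 0
top upper rim - 0
top upper rim + 0
```

View pics/s2.png

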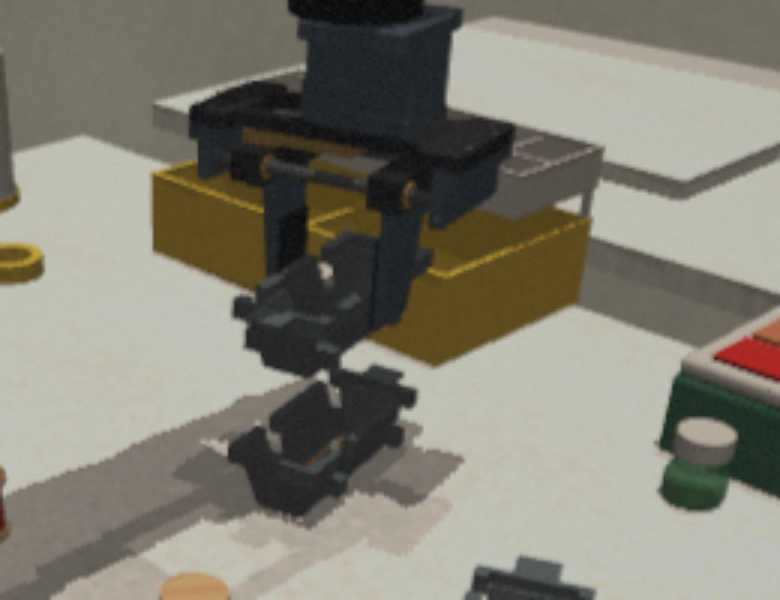

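In the side view the held tray hangs level over the pendant tray, its tab toward us at (240,310), while the lower tab is away at (385,375). The axes line up within about 2 mm. The seated TCP height should be about 72 mm.

Emit:
arm_command(motion=[{"offset": [0.0015,0,0.02],"spin": 0},{"offset": [0,0,0.02],"spin": 0},{"offset": [0,0,0.01],"spin": 0},{"offset": [0,0,0.005],"spin": 0},{"offset": [0,0,0],"spin": 0}])

```text
time_s: 8.35
ee_pos: [579.8, 15.0, 80.3]
ee_rot: [-180.0, 0.0, -166.8]
force: [-0.1, -0.1, -0.8]
gripper_width: 64.0
gripper_force: 15.0
```

Emit:
arm_command(motion=[{"offset": [0,0,0.002],"spin": 0},{"offset": [0,0,0.002],"spin": 0},{"offset": [0,0,0.002],"spin": 0},{"offset": [0,0,0],"spin": 0},{"offset": [0,0,0],"spin": 0}])

```text
time_s: 8.98
ee_pos: [579.6, 14.9, 74.0]
ee_rot: [180.0, 0.0, -166.8]
force: [-1.3, -0.1, -0.8]
gripper_width: 63.9
gripper_force: 15.0
```

Emit:
arm_command(motion=[{"offset": [0,0,0.001],"spin": 0},{"offset": [0,0,0.001],"spin": 0},{"offset": [0,0,0.0005],"spin": 0},{"offset": [0,0,0],"spin": 0},{"offset": [0,0,0],"spin": 0}])

```text
time_s: 9.6
ee_pos: [579.6, 14.9, 72.3]
ee_rot: [-180.0, 0.0, -166.8]
force: [-0.7, -0.2, 5.0]
gripper_width: 63.9
gripper_force: 15.0
```

```bash
python3 -c "
from h import *
delta(580.4,15.2,72,193.2)"
```

```text
t 9.6 pos [579.6  14.9  72.3] rot [-1.8000e+02  4.0000e-02 -1.6675e+02] w 63.9 F [-0.7 -0.2  5. ]
tool offset mm [-0.8  0.1  0.3] spin rad 0.001
```

Contact came at 72.3 mm, the expected stacked height. Next: release and retreat.

Emit:
arm_command(motion=[{"offset": [0,0,0],"spin": 0},{"offset": [0,0,0],"spin": 0},{"offset": [0,0,0],"spin": 0},{"offset": [0,0,0],"spin": 0},{"offset": [0,0,0],"spin": 0}], jaw=0.0912)

```text
time_s: 10.22
ee_pos: [579.6, 14.9, 71.4]
ee_rot: [180.0, -0.0, -166.8]
force: [0.2, -0.1, -0.2]
gripper_width: 91.4
gripper_force: 0.0
```

Emit:
arm_command(motion=[{"offset": [0,0,-0.01],"spin": 0},{"offset": [0,0,-0.03],"spin": 0},{"offset": [0,0,-0.04],"spin": 0},{"offset": [0,0,-0.04],"spin": 0},{"offset": [0,0,-0.03],"spin": 0}])

```text
time_s: 10.85
ee_pos: [580.0, 14.9, 224.3]
ee_rot: [-180.0, 0.2, -166.8]
force: [0.6, 0.0, -0.3]
gripper_width: 91.2
gripper_force: 0.0
```

Emit:
arm_command(motion=[{"offset": [0,0.04,0],"spin": 0},{"offset": [0,0.055,0],"spin": 0},{"offset": [0,0.055,0],"spin": 0},{"offset": [0,0.055,0],"spin": 0},{"offset": [0,0.04,0],"spin": 0}])

```text
time_s: 11.48
ee_pos: [522.7, 255.5, 222.4]
ee_rot: [180.0, 0.1, -166.7]
force: [0.4, 0.7, 0.7]
gripper_width: 91.5
gripper_force: 0.0
```

```bash
python3 - <<'E'
from h import *
delta(580.4,15.2,72,193.2)
for n in("side","top"):
    p,d=env.grab_frame(n)
    X=measure(n,p,d,(580,15),z0=68,z1=100); print(n,len(X),"z",np.percentile(X[:,2],[50,90,97]).round(1),[np.round(x,1) for x in fit(X)])
    m=cloud(n,d); P=m; c=np.array([580,15.]); a=np.radians(13.2)
    u=np.array([np.cos(a),np.sin(a)]); s=(P[...,:2]-c)@u; t=(P[...,:2]-c)@np.array([-u[1],u[0]])
    for lo,hi in((30,50),(70,100)):
        k=(d>0)&(P[...,2]>lo)&(P[...,2]<hi)&(abs(s)<110)&(abs(t)<50)
        print(" z",lo,hi,"s",np.percentile(s[k],[1,99]).round(1),"t",np.percentile(t[k],[1,99]).round(1))
        for r in((-75,-50),(45,70)):
            kk=k&(s>r[0])&(s<r[1]); print("   end",r,"z95",np.percentile(P[...,2][kk],95).round(1))
    X=measure(n,p,d,(484.5,-210)); print(" short",[np.round(x,1) for x in fit(X)][:2])
    if n=="side": cv2.imwrite("pics/s3.png",cv2.resize(p[60:260,270:530],None,fx=3,fy=3))
E
```

```text
t 11.47 pos [522.7 255.5 222.4] rot [ 1.7997e+02  7.0000e-02 -1.6668e+02] w 91.5 F [0.4 0.7 0.7]
tool offset mm [  -0.6 -247.2  150.2] spin rad 0.002
side 954 z [78.4 81.7 82.2] [array([579. ,  12.3]), np.float64(-166.3), array([162.5,  65.9]), array([64.9, 25. ])]
 z 30 50 s [-72.2  68.7] t [-33.4  29.9]
   end (-75, -50) z95 48.4
   end (45, 70) z95 49.0
 z 70 100 s [-90.1  67.6] t [-34.7  29.7]
   end (-75, -50) z95 81.9
   end (45, 70) z95 81.8
 short [array([ 482.7, -211.5]), np.float64(26.4)]
top 996 z [80.3 83.4 84.7] [array([580.9,  15.4]), np.float64(-166.4), array([159.6,  63.9]), array([63.6, 23.5])]
 z 30 50 s [-67.8  87.4] t [-27.7  33.1]
   end (-75, -50) z95 47.3
   end (45, 70) z95 49.1
 z 70 100 s [-86.4  70.2] t [-31.4  31.8]
   end (-75, -50) z95 84.1
   end (45, 70) z95 84.0
 short [array([ 485.8, -208.4]), np.float64(26.3)]
```

View pics/s3.png

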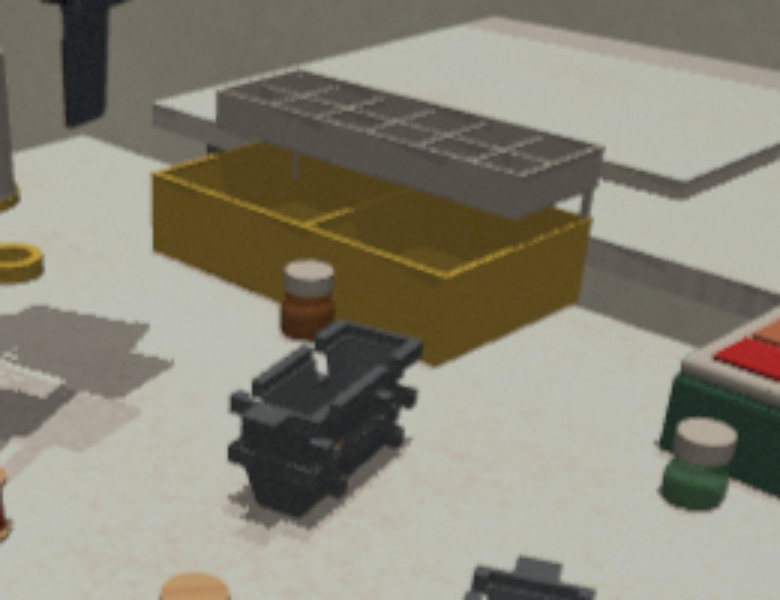

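The picture shows the empty tray stacked level on the pendant tray at about (325,410). Its rim is at 82 mm at both ends (45 + 37), the tabs are at opposite ends, and the gripper is clear at the upper left. The short tray has not moved.

```bash
python3 -c "
from workcell import env
print(env.job_done())"
```

```text
the job is handed in; nothing more can be done
None
```

I set the empty long tray level on the pendant tray with its tab at the opposite end (rim at about 82 mm at both ends, centres within about 3 mm by camera), left the pendant and short trays in place, and handed the job in about 11.6 s after the start; no verdict came back.

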